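# Unclip the service cover of a bobbin winder

## Task

Open the bobbin winder on the cutting table: push the black stud of its orange spring clip inward, towards the white rib of the blue cover, until the cover pops up, but never load the clip with more than 16 N or it snaps. Then lift the cover straight off by its rib and lay it down flat, rib upwards, in the wooden tray; do not drop it or slam it down. Let go, and leave the two pattern weights and the yellow spool where they are.

Things in the scene. Friction and masses are not known exactly. Their poses are not given: they have to be found in the camera images.
- winder: Bobbin winder: fixed grey box 130 (x) x 240 (y) x 56 mm high, yaw varies; origin at the centre of its underside, z up. Its white rim (top 56 mm above the table) surrounds the blue cover, which lies 50 to 55 mm up, centred near winder y = -35 mm with about 1 mm of play. A spindle with a bobbin (to 86 mm high) stands at winder x = 20, y = 88 mm.
- clip_face (a point): Point on the outer (winder -y) face of the orange spring clip's strip, 74 mm above the table at rest, at winder x = 0, y = -78.5 mm. Here a black push stud, 68 to 80 mm up and 16 mm wide, passes through the strip; it stands out from this face by 0.5 to 13 mm, set differently on each winder and not measured: feel for it. Push the stud inward (winder +y).
- clip: The clip: upright strip 18 mm wide, 4 mm thick, through a slot in the cover, to 80 mm above the table; a hook 55.5 to 59 mm up reaches 19 mm outward over the cover's edge strip. Origin on its bending line, 15 mm up, winder y = -76.5 mm. Pushed at the stud: 1.5 N to start, about 1.2 N per mm; the cover lets go after 5 to 7.5 mm (8 to 11 N); hard stop at 8 mm (11 N). Snaps at 16 N; springs back.
- cover_rib (a point): Centre of the white pull rib on the loose blue cover: 14 mm thick (cover x), 60 mm long (cover y), 24 mm high (12 mm above and 12 mm below this point). While it is on, the cover's axes are parallel to the winder's; the clip stands about 56 mm from this point towards -y.
- cover: The loose blue cover, plate 110 (x) x 130 (y) x 5 mm, about 150 g; origin at the centre of its underside, z up through the rib. The rib's centre is at (0, 12, 17) mm, the clip's slot (24 x 33 mm) around (0, -41.5) mm.
- cover_lip (a point): Top of the cover's edge strip that the clip hooks over, at (0, -61.5, 5) mm in the cover. 55 mm above the table while clipped; once the hook clears, sprung pads raise it to about 67 mm and it stays up when the clip is let go.
- tray: Fixed shallow wooden tray 170 (x) x 190 (y) mm outside, 16 mm high, walls and floor 4 mm thick; origin at the centre of its underside. Its yaw varies.
- weight_black: Loose black hexagonal pattern weight, 80 mm across flats, 14 mm high; origin at the centre of its underside. Bystander.
- weight_white: Loose white hexagonal pattern weight, 80 mm across flats, 14 mm high; origin at the centre of its underside. Bystander.
- spool: Loose yellow spool standing on end, 38 mm diameter, 46 mm high; origin at the centre of its underside. Bystander.
Things that resemble listed ones, but are neither listed nor needed, are in the scene too. There is more than one size of the cover; the one meant has the size given above.

How it is judged:
By the outcome, as a careful person would: the job done as asked, in the order asked, and still so for the second after the job is handed in, with the robot touching nothing.
It also fails if it takes over 64 s, if anything falls off the work surface, if the arm or the gripper's body presses on something with over 40 N, if the wrist force passes 120 N, or if a joint passes its speed limit or range.

## Robot

A 7-joint arm with a two-finger parallel gripper is mounted at the origin on the work surface. World frame = base frame: x ahead of the robot, y to its left, z up, the work surface at z = 0. Lengths are in m, angles in rad, forces in N, time in s.
With the tool pointing down it reaches from about 0.4 to 0.875 m from the base axis. Payload 19.3 kg.
Tool frame: the origin (TCP) lies at the very end of the fingers, on their centre line; the grasp point (between the pads) lies 19 mm behind it; z points along the fingers, y is the direction in which the jaws open and shut (so a half turn about z gives the same grasp; the last joint's range is limited). The gripper opens to 85 mm and grips with 20 to 120 N. Pads are 22 mm wide; open, the fingers measure 114 mm over their backs; the gripper's body (76 mm by 85 mm) begins 54 mm behind the grasp point. The pads swing forward as they close: fully open they stand 13 mm farther back than shut.
Start: joints at [-1.259, 0.521, -0.036, 1.599, 0.021, 1.021, -0.113], TCP at [0.233, 0.58, 0.231] pointing down, gripper open.
Joint ranges: [-2.91, 2.91], [-0.3, 2.13], [-1.5, 1.42], [0.17, 2.43], [-1.26, 4.41], [0.16, 1.93], [-2.52, 2.52]. Speed limits (rad/s): [1.89, 1.89, 2.39, 2.39, 3.01, 3.01, 3.01].

## Interface

Orientations are given as [roll, pitch, yaw] about the fixed x, y, z axes, in that order (R = Rz(yaw) Ry(pitch) Rx(roll)).
In Python, from workcell import bot gives the robot as it stands.
- The arm moves only by the tool apply_moves, never from a script. Its argument "commands" is a list of rows, each an object with "travel": the shift along the tool's x, y, z in m, a list of three; "twist": the turn, a rotation vector about the tool's x, y, z in degrees, a list of three; "claw": the finger opening in m, from 0 to 0.0854. A call has 1 to 10 rows; each row is the pose to reach, as a shift and turn from the pose commanded when the call began, along the tool's axes at that moment; what a row does not reach only later rows make up. A row lasts 1/10 s, in which the tool goes at most 50 mm and 8.59 degrees, less where a joint would pass 70% of its speed; a pose out of reach is approached as far as the arm can. A call with a gripper value outside its range is refused whole. The fingers move at their own pace and stop on an object; "force" is the grip in N (left out, the last holds). Time passes only in rows, so rows that repeat a pose let the fingers close. It gives the time, the measured TCP pose, the force and the opening at its end, in the units of the state.
- bot.observe(): the state, without advancing time (a new reading comes with each control period).
- bot.grab_frame(name): name is "scene" or "top"; returns a dict with "frame" (420x560x3 uint8, blue, green, red), "fx", "fy", "cx", "cy" (pixels), "pose" (4x4, takes a point from camera to world coordinates). Camera axes: x right, y up, looking along -z (the intrinsics and any distortion apply to the point x, -y, -z); pixel columns grow to the right and rows downward; lengths in m; the calibration is good to about 2 mm. A picture is of the moment at which its call begins. There is no depth.
- bot.job_done(): hands the job in, once; it reports no verdict.
The state is a dict: "clock": time; "qpos": joint angles; "qd": joint speeds; "joint_efforts": joint torques, N m; "position": TCP position; "tool_rot": TCP orientation; "force": force on the tool from outside, world axes, zero at the start; "moment": the same for the moment, N m; "grip_width": finger opening in m.
Only numpy, scipy, OpenCV 4.12 (cv2) and the standard library are available. Lean on these libraries where they do the work, as an engineer would, in place of code of your own. Each camera call takes 0.05 s, during which the arm holds its last target.

## Working session

There is one attempt and no reset: what is moved stays moved. The work goes in short steps, Python scripts to look and compute and a tool call to move; the robot and the scene stay as the last step left them, time stands still between calls to the robot, and variables do not carry over. Pictures are saved under pics/ and viewed, and the job is handed in when it is done.

Besides the shell and the picture viewer there is one more tool, called after "Request:" by a JSON object that holds its "fn" and its "kwargs". apply_moves: Moves the arm, as the interface text tells. Its arguments: {"type":"object","properties":{"commands":{"type":"array"},"force":{"type":"number"}},"required":["commands"]}

```bash
mkdir -p pics; ls; python3 - <<'E'
from workcell import bot
import cv2,numpy as np
for n in("scene","top"):
    f=bot.grab_frame(n); cv2.imwrite(f"pics/{n}0.png",f["frame"])
    print(n,f["fx"],f["fy"],f["cx"],f["cy"],[k for k in f]); print(np.round(f["pose"],4))
    np.savez(f"{n}0.npz",**{k:v for k,v in f.items() if v is not None})
print(bot.observe())
E
```

```text
pics
scene 400.36928832419443 400.36928832419443 275.7351109135065 210.11124090291315 ['frame', 'fx', 'fy', 'cx', 'cy', 'pose']
[[-0.3156 -0.6206  0.7178  1.3242]
 [ 0.9489 -0.2115  0.2344  0.2216]
 [ 0.0064  0.7551  0.6556  0.8167]
 [ 0.      0.      0.      1.    ]]
top 384.76240030598797 384.76240030598797 282.62576023806866 208.10416670065226 ['frame', 'fx', 'fy', 'cx', 'cy', 'pose']
[[-0.0152  0.988  -0.1538  0.4111]
 [-0.9996 -0.0114  0.0257 -0.015 ]
 [ 0.0236  0.1541  0.9878  0.9286]
 [ 0.      0.      0.      1.    ]]
{'clock': 0.1, 'qpos': array([-1.2591946 ,  0.52196507, -0.03636056,  1.59991632,  0.02116084,
        1.02105564, -0.1127753 ]), 'qd': array([ 0.00153144, -0.00123546,  0.00030349, -0.00101212,  0.00138274,
       -0.00015981,  0.00154383]), 'joint_efforts': array([ 4.99254224e-03, -9.28490281e+01,  1.98515810e+00, -3.70528758e+01,
        1.83162623e-02,  5.39080400e-03,  3.48858372e-06]), 'position': array([0.23276923, 0.57974239, 0.23078867]), 'tool_rot': array([-3.14063042e+00,  1.46014192e-05,  2.75981228e+00]), 'force': array([0.39870642, 0.31312857, 0.92521623]), 'moment': array([ 0.01074218, -0.04139343, -0.02049303]), 'grip_width': 0.08550363596777777}
```

View pics/scene0.png

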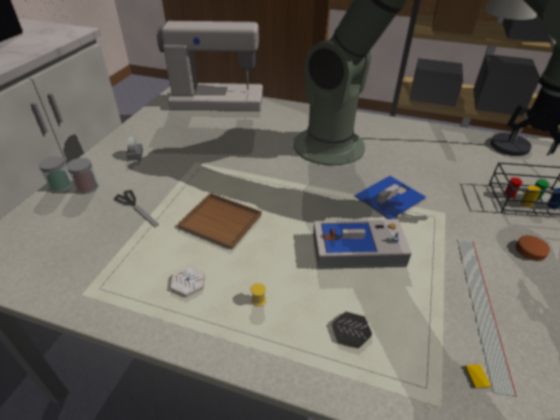

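View pics/top0.png

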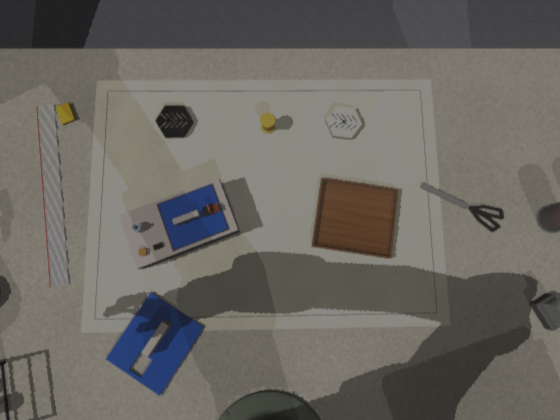

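The scene view shows the winder at (360,240), the tray at (220,220), a larger decoy cover at (390,195), the weights at (187,281) and (352,330), and the spool at (258,294). In the top view the winder is at (180,222), the tray at (355,217) and the clip at about (212,210). I'll zoom in on the winder next.

```bash
python3 - <<'E'
import cv2,numpy as np
t=np.load("top0.npz")["frame"]; s=np.load("scene0.npz")["frame"]
cv2.imwrite("pics/topz.png",cv2.resize(t[170:275,110:250],None,fx=5.6,fy=5.6,interpolation=cv2.INTER_CUBIC))
cv2.imwrite("pics/scz.png",cv2.resize(s[205:280,300:420],None,fx=6.5,fy=6.5,interpolation=cv2.INTER_CUBIC))
E
```

```text
(no output)
```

View pics/topz.png

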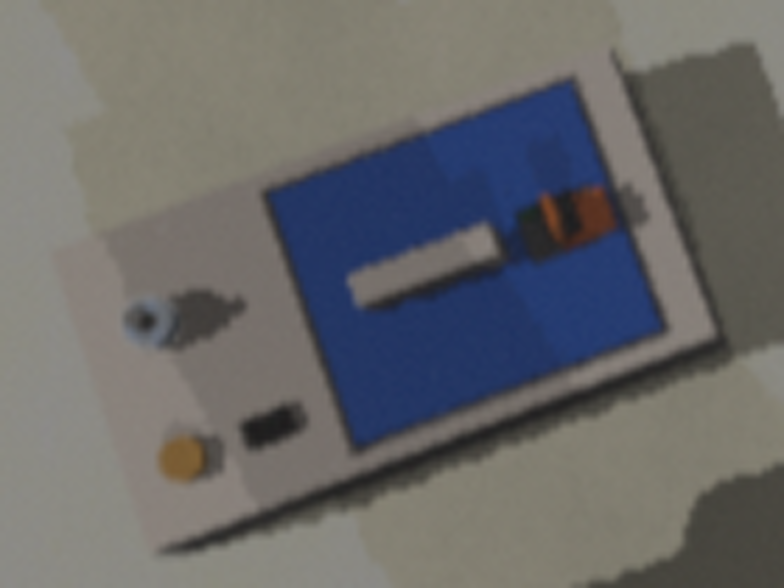

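View pics/scz.png

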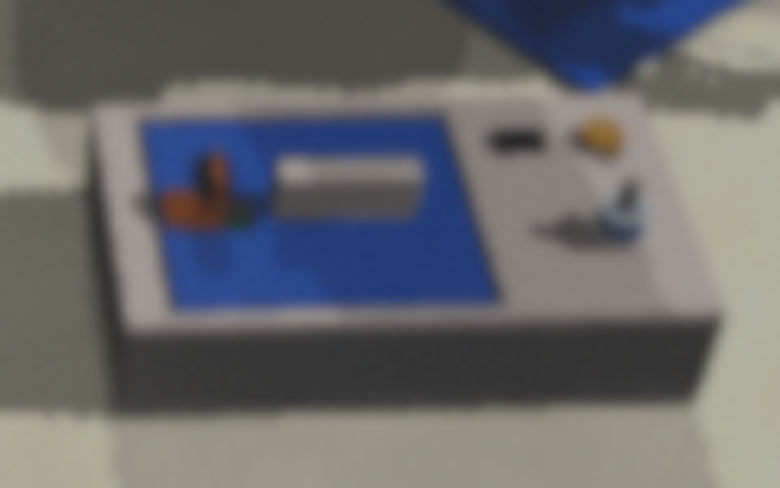

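```bash
cat > h.py <<'E'
import cv2,numpy as np
from scipy.spatial.transform import Rotation as R
def load(n,k=0): return dict(np.load(f"{n}{k}.npz"))
def grab(n,k):
    from workcell import bot
    f=bot.grab_frame(n); np.savez(f"{n}{k}.npz",**f); return f
def ray(f,uv):
    u,v=uv; d=f["pose"][:3,:3]@np.array([(u-f["cx"])/f["fx"],-(v-f["cy"])/f["fy"],-1.])
    return f["pose"][:3,3],d/np.linalg.norm(d)
def onz(f,uv,z):
    o,d=ray(f,uv); return o+d*(z-o[2])/d[2]
def tri(f1,p1,f2,p2):
    o1,d1=ray(f1,p1);o2,d2=ray(f2,p2)
    s=np.linalg.lstsq(np.c_[d1,-d2],o2-o1,rcond=None)[0]
    a,b=o1+s[0]*d1,o2+s[1]*d2
    return (a+b)/2,np.linalg.norm(a-b)
def proj(f,p):
    c=f["pose"][:3,:3].T@(np.array(p)-f["pose"][:3,3]); return np.array([f["cx"]+f["fx"]*c[0]/-c[2],f["cy"]-f["fy"]*c[1]/-c[2]])
E
python3 - <<'E'
from h import *
t=load("top");s=load("scene")
T=lambda p:np.array([p[0]/5.6+110,p[1]/5.6+170])-0.4
S=lambda p:np.array([p[0]/6.5+300,p[1]/6.5+205])-0.4
def rep(name,f,pts,z):
    P=np.array([onz(f,p,z)[:2] for p in pts]); c=P.mean(0)
    e=np.roll(P,-1,0)-P
    # order TL,BL,BR,TR : +y end first ; -x direction edges
    vy=(P[0]+P[1]-P[2]-P[3]); vx=(P[0]+P[3]-P[1]-P[2])
    print(name,np.round(c,4),"edges",np.round(np.linalg.norm(e,axis=1)*1000,1),"yaw",np.degrees(np.arctan2(-vy[0],vy[1])),np.degrees(np.arctan2(vx[1],vx[0])))
rep("rim top",t,map(T,[(57,250),(160,550),(718,342),(615,52)]),.056)
rep("cov top",t,map(T,[(268,193),(355,447),(665,325),(575,80)]),.055)
rep("rim sc",s,map(S,[(715,312),(640,103),(97,105),(128,325)][0:4]),.056)
rep("cov sc",s,map(S,[(497,298),(447,118),(143,122),(175,307)]),.055)
def mask(f,lo,hi,roi):
    x0,y0,x1,y1=roi
    h=cv2.cvtColor(f["frame"],cv2.COLOR_BGR2HSV); m=cv2.inRange(h,lo,hi); z=np.zeros_like(m); z[y0:y1,x0:x1]=m[y0:y1,x0:x1]
    return z
h=cv2.cvtColor(t["frame"],cv2.COLOR_BGR2HSV); print(h[217,355],h[121,175],h[120,268],h[107,343])
# tray
m=mask(t,(3,80,30),(20,255,200),(300,165,410,270))
cn=max(cv2.findContours(m,cv2.RETR_EXTERNAL,cv2.CHAIN_APPROX_NONE)[0],key=cv2.contourArea)
b=cv2.boxPoints(cv2.minAreaRect(cn)); print("tray box",b)
a=cv2.approxPolyDP(cv2.convexHull(cn),4,True)[:,0]; print(a)
cv2.imwrite("pics/tray.png",cv2.resize(t["frame"][165:270,300:410],None,fx=5,fy=5,interpolation=cv2.INTER_CUBIC))
m=mask(s,(3,80,30),(20,255,200),(165,185,275,255))
cn=max(cv2.findContours(m,cv2.RETR_EXTERNAL,cv2.CHAIN_APPROX_NONE)[0],key=cv2.contourArea)
print("scene tray",cv2.approxPolyDP(cv2.convexHull(cn),4,True)[:,0])
for n,p,z in(("blk",(175,121),.014),("wht",(343,121),.014),("spool",(268,121),.046)): print(n,onz(t,p,z))
E
```

```text
rim top [0.5168 0.1974] edges [129.4 234.7 128.1 238.1] yaw 19.76732454455246 20.27081709622073
cov top [0.5313 0.1672] edges [110.5 132.4 108.8 132.3] yaw 20.666682058788094 20.247728079566556
rim sc [0.5204 0.1998] edges [123.3 236.1 128.8 234.8] yaw 19.77563446561466 19.371293821671106
cov sc [0.5307 0.1686] edges [106.2 131.6 108.5 129.8] yaw 20.3997531302645 19.703828720490428
[ 13 139  90] [30 12 44] [ 25 156 139] [ 27  18 139]
tray box [[310.89597 245.6763 ]
 [321.46243 176.99423]
 [400.9653  189.22543]
 [390.39883 257.9075 ]]
[[322 178]
 [397 189]
 [390 257]
 [312 245]]
scene tray [[179 223]
 [210 194]
 [260 212]
 [232 247]]
blk [0.77500438 0.22461887 0.014     ]
wht [ 0.77256886 -0.19335567  0.014     ]
spool [ 0.76097899 -0.00596916  0.046     ]
```

```bash
sleep 1; ls pics
```

```text
scene0.png
scz.png
top0.png
topz.png
tray.png
```

View pics/tray.png

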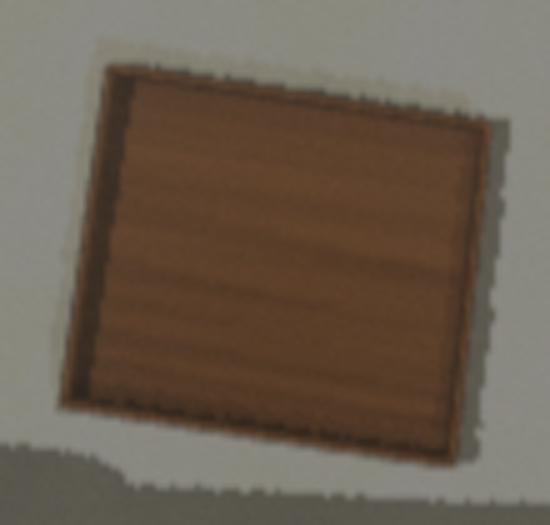

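```bash
python3 - <<'E'
from h import *
t=load("top");s=load("scene")
T=lambda p:np.array([p[0]/5.6+110,p[1]/5.6+170])-0.4
S=lambda p:np.array([p[0]/6.5+300,p[1]/6.5+205])-0.4
P=np.array([onz(t,np.array(p)/5+[300-.4,165-.4],.016)[:2] for p in [(108,66),(60,405),(455,465),(490,120)]])
print("tray top",P.mean(0),np.linalg.norm(np.roll(P,-1,0)-P,axis=1)); 
vy=P[0]+P[1]-P[2]-P[3];vx=P[0]+P[3]-P[1]-P[2];print(np.degrees([np.arctan2(-vy[0],vy[1]),np.arctan2(vx[1],vx[0])]))
P=np.array([onz(s,p,.016)[:2] for p in [(260.5,211.5),(209.5,194),(178.5,222),(232,245)]])
print("tray sc",P.mean(0),np.linalg.norm(np.roll(P,-1,0)-P,axis=1))
# rib top face corners top view, z .079
P=np.array([onz(t,T(p),.079)[:2] for p in [(347,275),(358,307),(503,262),(487,222)]]);print("rib top",P.mean(0),np.linalg.norm(np.roll(P,-1,0)-P,axis=1))
P=np.array([onz(s,S(p),.079)[:2] for p in [(424,183),(420,155),(278,157),(277,184)]]);print("rib sc",P.mean(0),np.linalg.norm(np.roll(P,-1,0)-P,axis=1))
c=np.array([.5185,.1995]);a=np.radians(20);W=np.array([[np.cos(a),-np.sin(a)],[np.sin(a),np.cos(a)]])
for n,p,z in(("clip top",(0,-.0765),.08),("rib",(0,-.023),.079),("stud",(0,-.085),.08)):
    w=c+W@p; q=[*w,z]; print(n,w,"top zoom",(proj(t,q)-[110,170]+.4)*5.6,"sc zoom",(proj(s,q)-[300,205]+.4)*6.5)
E
```

```text
tray top [ 0.52978965 -0.21313386] [0.16670482 0.18935301 0.16870579 0.18814768]
[-9.09902605 -9.41189524]
tray sc [ 0.5317754  -0.21187446] [0.18521515 0.15196506 0.18931975 0.16006471]
rib top [0.52558588 0.17875985] [0.01358996 0.05907664 0.01739808 0.05831793]
rib sc [0.52919149 0.17963921] [0.01654605 0.05869827 0.0160796  0.0599621 ]
clip top [0.54466454 0.12761351] top zoom [554.15352146 216.87307218] sc zoom [216.97866012 164.34480759]
rib [0.52636646 0.17788707] top zoom [426.1901484 264.4316425] sc zoom [346.75146011 164.18230065]
stud [0.54757171 0.11962613] top zoom [574.46119642 209.4117526 ] sc zoom [196.27863129 164.65142893]
```

```bash
cat >> h.py <<'E'
def goto(p,yaw_deg,yaw_alt=False):
    from workcell import bot
    o=bot.observe(); R0=R.from_euler('xyz',o["tool_rot"]); R1=R.from_euler('xyz',[np.pi,0,np.radians(yaw_deg)])
    print("travel",np.round(R0.inv().apply(np.array(p)-o["position"]),4),"twist",np.round((R0.inv()*R1).as_rotvec(degrees=True),2))
C=np.array([.519,.200]);YAW=20.
def w2(x,y,z):
    a=np.radians(YAW);return np.array([C[0]+np.cos(a)*x-np.sin(a)*y,C[1]+np.sin(a)*x+np.cos(a)*y,z])
def st():
    from workcell import bot
    o=bot.observe(); a=np.radians(YAW);d=o["position"][:2]-C; 
    print("t",round(o["clock"],2),"pos",np.round(o["position"],4),"rot",np.round(np.degrees(o["tool_rot"]),2),"F",np.round(o["force"],2),"Fw_y",round(float(-np.sin(a)*o["force"][0]+np.cos(a)*o["force"][1]),2),"w",np.round(o["grip_width"],4),"winder",np.round([np.cos(a)*d[0]+np.sin(a)*d[1],-np.sin(a)*d[0]+np.cos(a)*d[1]],4))
E
python3 -c "
from h import *
goto(w2(0,-.115,.17),110)"
```

```text
travel [-0.4839 -0.3313  0.0611] twist [-5.000e-02  2.000e-02  4.813e+01]
```

Request:
{"fn": "apply_moves", "kwargs": {"commands": [{"travel":[-0.484,-0.331,0.02],"twist":[0,0,48],"claw":0},{"travel":[-0.484,-0.331,0.02],"twist":[0,0,48],"claw":0},{"travel":[-0.484,-0.331,0.02],"twist":[0,0,48],"claw":0},{"travel":[-0.484,-0.331,0.02],"twist":[0,0,48],"claw":0},{"travel":[-0.484,-0.331,0.02],"twist":[0,0,48],"claw":0},{"travel":[-0.484,-0.331,0.02],"twist":[0,0,48],"claw":0},{"travel":[-0.484,-0.331,0.02],"twist":[0,0,48],"claw":0},{"travel":[-0.484,-0.331,0.02],"twist":[0,0,48],"claw":0},{"travel":[-0.484,-0.331,0.02],"twist":[0,0,48],"claw":0},{"travel":[-0.484,-0.331,0.02],"twist":[0,0,48],"claw":0}], "force": 40}}

```text
clock: 1.1
position: [0.5112, 0.1627, 0.2142]
tool_rot: [-3.141, -0.0, 1.922]
force: [1.5, 0.7, -0.5]
grip_width: -0.0001
```

```bash
python3 -c "
from h import *
st();goto(w2(0,-.115,.12),110)"
```

```text
t 1.1 pos [0.5112 0.1627 0.2142] rot [-179.99   -0.    110.14] F [ 1.52  0.69 -0.54] Fw_y 0.13 w -0.0001 winder [-0.0201 -0.0324]
travel [-0.0826  0.0199  0.0942] twist [-0.01 -0.    0.14]
```

Request:
{"fn": "apply_moves", "kwargs": {"commands": [{"travel":[-0.083,0.02,0.02],"twist":[0,0,0],"claw":0},{"travel":[-0.083,0.02,0.06],"twist":[0,0,0],"claw":0},{"travel":[-0.083,0.02,0.094],"twist":[0,0,0],"claw":0},{"travel":[-0.083,0.02,0.094],"twist":[0,0,0],"claw":0},{"travel":[-0.083,0.02,0.094],"twist":[0,0,0],"claw":0},{"travel":[-0.083,0.02,0.094],"twist":[0,0,0],"claw":0}]}}

```text
clock: 1.7
position: [0.5585, 0.0946, 0.1223]
tool_rot: [3.139, -0.0, 1.923]
force: [0.4, -0.4, 1.3]
grip_width: -0.0002
```

```bash
python3 -c "
from h import *
st();goto(w2(0,-.112,.072),110)"
```

```text
t 1.7 pos [0.5585 0.0946 0.1223] rot [ 1.7987e+02 -1.0000e-02  1.1019e+02] F [ 0.39 -0.36  1.33] Fw_y -0.47 w -0.0002 winder [ 0.001  -0.1125]
travel [ 0.0005 -0.0011  0.0503] twist [ 0.13 -0.01  0.19]
```

Request:
{"fn": "apply_moves", "kwargs": {"commands": [{"travel":[-0.001,-0.001,0.025],"twist":[0,0,0.2],"claw":0},{"travel":[-0.001,-0.001,0.045],"twist":[0,0,0.2],"claw":0},{"travel":[-0.001,-0.001,0.05],"twist":[0,0,0.2],"claw":0},{"travel":[-0.001,-0.001,0.05],"twist":[0,0,0.2],"claw":0},{"travel":[-0.001,-0.001,0.05],"twist":[0,0,0.2],"claw":0},{"travel":[-0.001,-0.001,0.05],"twist":[0,0,0.2],"claw":0}]}}

```text
clock: 2.3
position: [0.5579, 0.0925, 0.0715]
tool_rot: [3.14, 0.0, 1.919]
force: [-0.2, 0.5, 0.1]
grip_width: -0.0002
```

```bash
python3 -c "
from h import *
st()
for n in('scene','top'):
    f=grab(n,1)
    x0,y0=(290,190) if n=='scene' else (110,160)
    cv2.imwrite(f'pics/{n}1.png',cv2.resize(f['frame'][y0:y0+100,x0:x0+140],None,fx=5.6,fy=5.6,interpolation=cv2.INTER_CUBIC))
st()
"
```

```text
t 2.3 pos [0.5579 0.0925 0.0715] rot [1.7990e+02 1.0000e-02 1.0994e+02] F [-0.16  0.46  0.15] Fw_y 0.49 w -0.0002 winder [-0.0002 -0.1143]
t 2.4 pos [0.5577 0.0924 0.0711] rot [179.93   0.   109.93] F [-0.22  0.66 -0.26] Fw_y 0.7 w 0.0001 winder [-0.0005 -0.1144]
```

View pics/scene1.png

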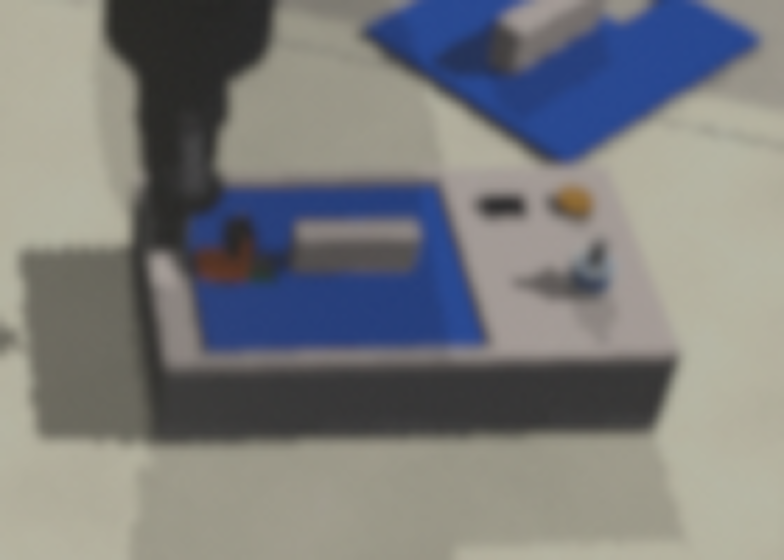

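View pics/top1.png

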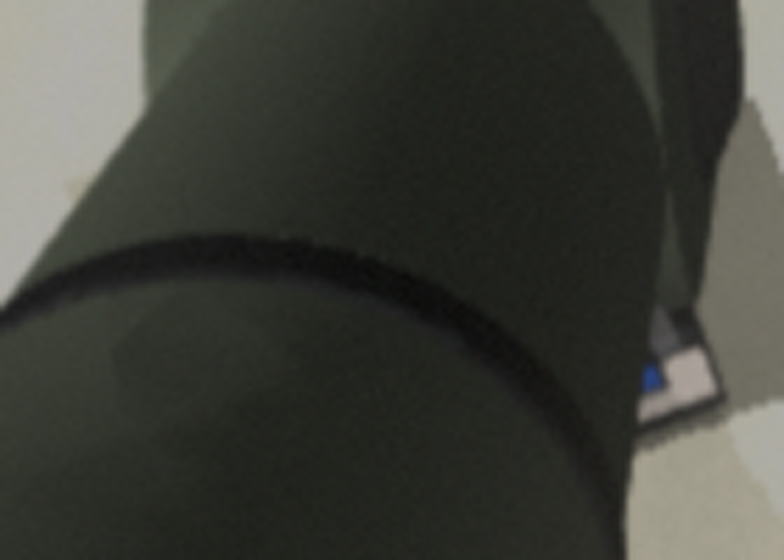

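The scene view shows the fingertip near (165,235) in line with the stud at (238,232). The top view is blocked by the arm. I'll creep in now.

Request:
{"fn": "apply_moves", "kwargs": {"commands": [{"travel":[0.003,0,0],"claw":0},{"travel":[0.006,0,0],"claw":0},{"travel":[0.009,0,0],"claw":0},{"travel":[0.009,0,0],"claw":0},{"travel":[0.009,0,0],"claw":0}]}}

```text
invalid input at $.commands[0]: expected keys travel, twist, claw
```

```bash
python3 -c "
from h import *
st()"
```

```text
t 2.4 pos [0.5577 0.0924 0.0711] rot [179.93   0.   109.93] F [-0.22  0.66 -0.26] Fw_y 0.7 w 0.0001 winder [-0.0005 -0.1144]
```

Request:
{"fn": "apply_moves", "kwargs": {"commands": [{"travel":[0.001,0,0],"claw":0},{"travel":[0.002,0,0],"claw":0},{"travel":[0.002,0,0],"claw":0},{"travel":[0.002,0,0],"claw":0}]}}

```text
invalid input at $.commands[0]: expected keys travel, twist, claw
```

```bash
python3 -c "
from h import *
st()"
```

```text
t 2.4 pos [0.5577 0.0924 0.0711] rot [179.93   0.   109.93] F [-0.22  0.66 -0.26] Fw_y 0.7 w 0.0001 winder [-0.0005 -0.1144]
```

Request:
{"fn": "apply_moves", "kwargs": {"commands": [{"travel":[0.003,0,0],"twist":[0,0,0],"claw":0},{"travel":[0.006,0,0],"twist":[0,0,0],"claw":0},{"travel":[0.009,0,0],"twist":[0,0,0],"claw":0},{"travel":[0.009,0,0],"twist":[0,0,0],"claw":0},{"travel":[0.009,0,0],"twist":[0,0,0],"claw":0}]}}

```text
clock: 2.9
position: [0.5542, 0.1007, 0.0702]
tool_rot: [-3.141, 0.0, 1.919]
force: [-0.6, -0.0, 0.4]
grip_width: -0.0003
```

```bash
python3 -c "
from h import *
st()"
```

```text
t 2.9 pos [0.5542 0.1007 0.0702] rot [-179.99    0.    109.94] F [-0.56 -0.02  0.44] Fw_y 0.17 w -0.0003 winder [-0.0009 -0.1053]
```

Request:
{"fn": "apply_moves", "kwargs": {"commands": [{"travel":[0.001,0.001,-0.001],"twist":[0,0,0],"claw":0},{"travel":[0.002,0.001,-0.001],"twist":[0,0,0],"claw":0},{"travel":[0.002,0.001,-0.001],"twist":[0,0,0],"claw":0},{"travel":[0.002,0.001,-0.001],"twist":[0,0,0],"claw":0}]}}

```text
clock: 3.3
position: [0.5545, 0.1028, 0.0712]
tool_rot: [-3.142, 0.0, 1.918]
force: [0.4, 0.3, -0.4]
grip_width: -0.0001
```

```bash
python3 -c "
from h import *
st()"
```

```text
t 3.3 pos [0.5545 0.1028 0.0712] rot [-180.      0.    109.92] F [ 0.44  0.33 -0.43] Fw_y 0.16 w -0.0001 winder [ 1.000e-04 -1.034e-01]
```

Request:
{"fn": "apply_moves", "kwargs": {"commands": [{"travel":[0.001,0,0],"twist":[0,0,0],"claw":0},{"travel":[0.002,0,0],"twist":[0,0,0],"claw":0},{"travel":[0.002,0,0],"twist":[0,0,0],"claw":0},{"travel":[0.002,0,0],"twist":[0,0,0],"claw":0}]}}

```text
clock: 3.7
position: [0.5538, 0.1048, 0.0713]
tool_rot: [3.142, 0.0, 1.919]
force: [-0.1, 1.1, -0.4]
grip_width: -0.0001
```

```bash
python3 -c "
from h import *
st()"
```

```text
t 3.7 pos [0.5538 0.1048 0.0713] rot [180.     0.   109.93] F [-0.06  1.1  -0.42] Fw_y 1.06 w -0.0001 winder [ 1.000e-04 -1.014e-01]
```

Request:
{"fn": "apply_moves", "kwargs": {"commands": [{"travel":[0.001,0,0],"twist":[0,0,0],"claw":0},{"travel":[0.002,0,0],"twist":[0,0,0],"claw":0},{"travel":[0.002,0,0],"twist":[0,0,0],"claw":0},{"travel":[0.002,0,0],"twist":[0,0,0],"claw":0}]}}

```text
clock: 4.1
position: [0.5531, 0.1066, 0.0713]
tool_rot: [-3.142, 0.0, 1.919]
force: [-0.4, 0.7, -0.3]
grip_width: -0.0
```

```bash
python3 -c "
from h import *
st()"
```

```text
t 4.1 pos [0.5531 0.1066 0.0713] rot [-180.      0.    109.92] F [-0.38  0.65 -0.32] Fw_y 0.74 w -0.0 winder [ 0.0001 -0.0994]
```

Request:
{"fn": "apply_moves", "kwargs": {"commands": [{"travel":[0.001,0,0],"twist":[0,0,0],"claw":0},{"travel":[0.002,0,0],"twist":[0,0,0],"claw":0},{"travel":[0.002,0,0],"twist":[0,0,0],"claw":0},{"travel":[0.002,0,0],"twist":[0,0,0],"claw":0}]}}

```text
clock: 4.5
position: [0.5524, 0.1085, 0.0713]
tool_rot: [-3.142, 0.0, 1.919]
force: [-1.0, 0.6, -0.2]
grip_width: -0.0002
```

```bash
python3 -c "
from h import *
st()"
```

```text
t 4.5 pos [0.5524 0.1085 0.0713] rot [-180.      0.    109.93] F [-0.97  0.63 -0.17] Fw_y 0.92 w -0.0002 winder [ 0.0001 -0.0974]
```

Request:
{"fn": "apply_moves", "kwargs": {"commands": [{"travel":[0.001,0,0],"twist":[0,0,0],"claw":0},{"travel":[0.002,0,0],"twist":[0,0,0],"claw":0},{"travel":[0.002,0,0],"twist":[0,0,0],"claw":0},{"travel":[0.002,0,0],"twist":[0,0,0],"claw":0}]}}

```text
clock: 4.9
position: [0.5518, 0.1103, 0.0713]
tool_rot: [3.142, 0.0, 1.919]
force: [-0.5, -0.3, 0.9]
grip_width: 0.0002
```

```bash
python3 -c "
from h import *
st()"
```

```text
t 4.9 pos [0.5518 0.1103 0.0713] rot [1.8000e+02 1.0000e-02 1.0992e+02] F [-0.52 -0.33  0.94] Fw_y -0.13 w 0.0002 winder [ 0.0001 -0.0955]
```

Request:
{"fn": "apply_moves", "kwargs": {"commands": [{"travel":[0.001,0,0],"twist":[0,0,0],"claw":0},{"travel":[0.002,0,0],"twist":[0,0,0],"claw":0},{"travel":[0.002,0,0],"twist":[0,0,0],"claw":0},{"travel":[0.002,0,0],"twist":[0,0,0],"claw":0}]}}

```text
clock: 5.3
position: [0.5512, 0.1121, 0.0713]
tool_rot: [3.141, 0.0, 1.918]
force: [0.9, -3.5, 2.7]
grip_width: 0.0001
```

```bash
python3 -c "
from h import *
st()"
```

```text
t 5.3 pos [0.5512 0.1121 0.0713] rot [1.7999e+02 1.0000e-02 1.0991e+02] F [ 0.91 -3.53  2.71] Fw_y -3.63 w 0.0001 winder [ 0.0002 -0.0936]
```

Request:
{"fn": "apply_moves", "kwargs": {"commands": [{"travel":[0.0005,0,0],"twist":[0,0,0],"claw":0},{"travel":[0.001,0,0],"twist":[0,0,0],"claw":0},{"travel":[0.001,0,0],"twist":[0,0,0],"claw":0},{"travel":[0.001,0,0],"twist":[0,0,0],"claw":0}]}}

```text
clock: 5.7
position: [0.5509, 0.113, 0.0713]
tool_rot: [3.141, 0.0, 1.918]
force: [1.8, -5.9, 4.2]
grip_width: -0.0
```

```bash
python3 -c "
from h import *
st()"
```

```text
t 5.7 pos [0.5509 0.113  0.0713] rot [1.7999e+02 1.0000e-02 1.0991e+02] F [ 1.78 -5.9   4.19] Fw_y -6.15 w -0.0 winder [ 0.0002 -0.0926]
```

Request:
{"fn": "apply_moves", "kwargs": {"commands": [{"travel":[0.0005,0,0],"twist":[0,0,0],"claw":0},{"travel":[0.001,0,0],"twist":[0,0,0],"claw":0},{"travel":[0.001,0,0],"twist":[0,0,0],"claw":0},{"travel":[0.001,0,0],"twist":[0,0,0],"claw":0}]}}

```text
clock: 6.1
position: [0.5506, 0.1138, 0.0714]
tool_rot: [3.141, 0.0, 1.918]
force: [1.5, -6.1, 4.1]
grip_width: 0.0001
```

```bash
python3 -c "
from h import *
st()"
```

```text
t 6.1 pos [0.5506 0.1138 0.0714] rot [1.7999e+02 2.0000e-02 1.0990e+02] F [ 1.51 -6.12  4.09] Fw_y -6.26 w 0.0001 winder [ 0.0002 -0.0918]
```

Request:
{"fn": "apply_moves", "kwargs": {"commands": [{"travel":[0.0005,0,-0.0003],"twist":[0,0,0],"claw":0},{"travel":[0.001,0,-0.0006],"twist":[0,0,0],"claw":0},{"travel":[0.001,0,-0.0006],"twist":[0,0,0],"claw":0},{"travel":[0.001,0,-0.0006],"twist":[0,0,0],"claw":0}]}}

```text
clock: 6.5
position: [0.5501, 0.1146, 0.0717]
tool_rot: [-3.142, 0.001, 1.918]
force: [3.2, -5.7, -1.4]
grip_width: -0.0
```

```bash
python3 -c "
from h import *
st()"
```

```text
t 6.5 pos [0.5501 0.1146 0.0717] rot [-1.800e+02  3.000e-02  1.099e+02] F [ 3.17 -5.74 -1.37] Fw_y -6.48 w -0.0 winder [ 0.0001 -0.0909]
```

Request:
{"fn": "apply_moves", "kwargs": {"commands": [{"travel":[0.0005,0,-0.0001],"twist":[0,0,0],"claw":0},{"travel":[0.001,0,-0.0002],"twist":[0,0,0],"claw":0},{"travel":[0.001,0,-0.0002],"twist":[0,0,0],"claw":0},{"travel":[0.001,0,-0.0002],"twist":[0,0,0],"claw":0}]}}

```text
clock: 6.9
position: [0.5498, 0.1154, 0.0718]
tool_rot: [-3.141, 0.001, 1.918]
force: [3.7, -6.8, -2.9]
grip_width: 0.0001
```

```bash
python3 -c "
from h import *
st()"
```

```text
t 6.9 pos [0.5498 0.1154 0.0718] rot [-1.7999e+02  4.0000e-02  1.0990e+02] F [ 3.73 -6.8  -2.87] Fw_y -7.66 w 0.0001 winder [ 0.   -0.09]
```

Request:
{"fn": "apply_moves", "kwargs": {"commands": [{"travel":[0.0005,0,0],"twist":[0,0,0],"claw":0},{"travel":[0.001,0,0],"twist":[0,0,0],"claw":0},{"travel":[0.001,0,0],"twist":[0,0,0],"claw":0},{"travel":[0.001,0,0],"twist":[0,0,0],"claw":0}]}}

```text
clock: 7.3
position: [0.5495, 0.1161, 0.0718]
tool_rot: [-3.141, 0.001, 1.918]
force: [4.2, -8.3, -3.8]
grip_width: 0.0001
```

```bash
python3 -c "
from h import *
st()"
```

```text
t 7.3 pos [0.5495 0.1161 0.0718] rot [-1.7999e+02  6.0000e-02  1.0989e+02] F [ 4.16 -8.35 -3.77] Fw_y -9.27 w 0.0001 winder [-0.     -0.0892]
```

Request:
{"fn": "apply_moves", "kwargs": {"commands": [{"travel":[0.0003,0,0],"twist":[0,0,0],"claw":0},{"travel":[0.0006,0,0],"twist":[0,0,0],"claw":0},{"travel":[0.0006,0,0],"twist":[0,0,0],"claw":0},{"travel":[0.0006,0,0],"twist":[0,0,0],"claw":0}]}}

```text
clock: 7.7
position: [0.5493, 0.1166, 0.0718]
tool_rot: [-3.141, 0.001, 1.918]
force: [3.4, -8.1, -2.8]
grip_width: 0.0003
```

```bash
python3 -c "
from h import *
st()
f=grab('scene',2)
x0,y0=(290,190)
cv2.imwrite(f'pics/scene2.png',cv2.resize(f['frame'][y0:y0+100,x0:x0+140],None,fx=5.6,fy=5.6,interpolation=cv2.INTER_CUBIC))
"
```

```text
t 7.7 pos [0.5493 0.1166 0.0718] rot [-1.7999e+02  6.0000e-02  1.0989e+02] F [ 3.39 -8.12 -2.81] Fw_y -8.79 w 0.0003 winder [-0.     -0.0887]
```

View pics/scene2.png

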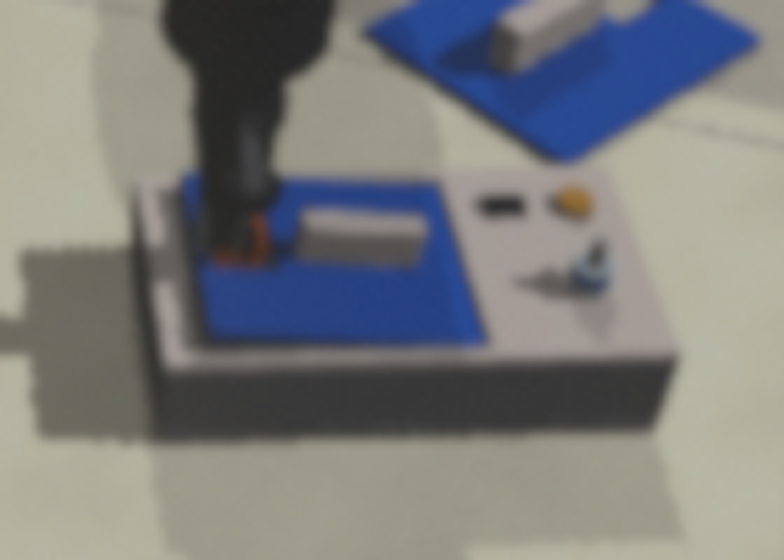

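The picture shows the lip side popped up, with the cover's left edge at (185,180)-(205,335) above the rim and a dark gap under it. I'll back off now.

Request:
{"fn": "apply_moves", "kwargs": {"commands": [{"travel":[-0.004,0,0],"twist":[0,0,0],"claw":0},{"travel":[-0.008,0,-0.001],"twist":[0,0,0],"claw":0},{"travel":[-0.014,0,-0.001],"twist":[0,0,0],"claw":0},{"travel":[-0.02,0,-0.006],"twist":[0,0,0],"claw":0},{"travel":[-0.02,0,-0.04],"twist":[0,0,0],"claw":0},{"travel":[-0.02,0,-0.08],"twist":[0,0,0],"claw":0},{"travel":[-0.02,0,-0.08],"twist":[0,0,0],"claw":0}]}}

```text
clock: 8.45
position: [0.5582, 0.0989, 0.1568]
tool_rot: [3.135, 0.0, 1.918]
force: [-0.2, 0.8, -1.2]
grip_width: -0.0004
```

```bash
python3 -c "
from h import *
st()
f=grab('scene',3)
x0,y0=(290,190)
cv2.imwrite(f'pics/scene3.png',cv2.resize(f['frame'][y0:y0+100,x0:x0+140],None,fx=5.6,fy=5.6,interpolation=cv2.INTER_CUBIC))
goto(w2(0,-.025,.15),110)
"
```

```text
t 8.45 pos [0.5582 0.0989 0.1568] rot [1.7963e+02 1.0000e-02 1.0990e+02] F [-0.24  0.77 -1.23] Fw_y 0.81 w -0.0004 winder [ 0.0022 -0.1084]
travel [ 0.083  -0.0015  0.0047] twist [ 0.24 -0.01 -0.08]
```

View pics/scene3.png

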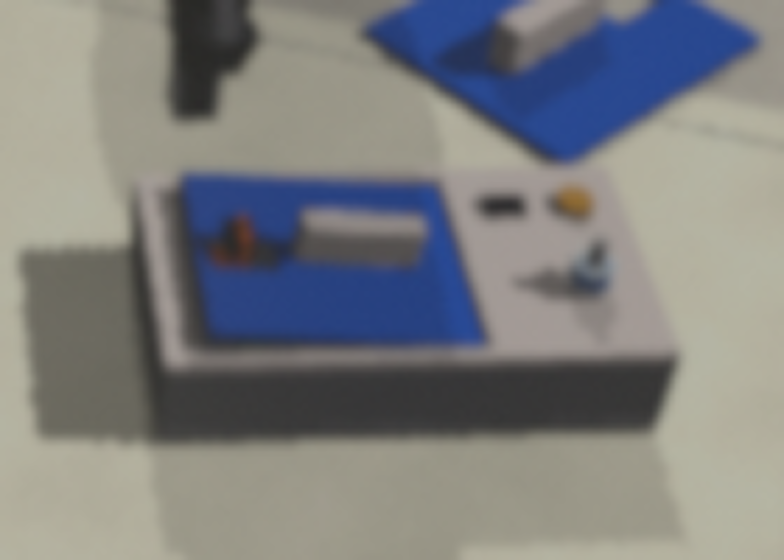

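The cover stays up with its lip edge raised at (185,180)-(208,340), and the clip has sprung back through the slot at (240,240). I'll tilt the tool about 5° to match the cover and go to the rib.

```bash
cat >> h.py <<'E'
def goto2(p,yaw_deg,tilt):
    from workcell import bot
    o=bot.observe(); R0=R.from_euler('xyz',o["tool_rot"]); R1=R.from_euler('xyz',[np.pi,0,np.radians(yaw_deg)])*R.from_rotvec([0,tilt,0],degrees=True)
    print("travel",np.round(R0.inv().apply(np.array(p)-o["position"]),4),"twist",np.round((R0.inv()*R1).as_rotvec(degrees=True),2))
    print("tool z",R1.apply([0,0,1]))
E
python3 -c "
from h import *
goto2(w2(0,-.0335,.115),110,-5.4)
s=load('scene',3)
for P in((-.055,-.0995,.067),(.055,-.0995,.067),(-.007,-.053+.002,.0872),(.007,-.053+.002,.0872)): print((proj(s,w2(*P))-[290,190]+.4)*5.6)
"
```

```text
travel [ 0.0745 -0.0016  0.0397] twist [ 0.24 -5.41 -0.09]
tool z [ 0.03218694 -0.08843289 -0.99556196]
[179.92292135 169.35368277]
[207.35450961 330.62606302]
[296.71508017 204.56453264]
[301.29620543 224.9717661 ]
```

```bash
python3 -c "
from h import *
goto2(w2(0,-.0238,.115),110,-5.4)
"
```

```text
travel [ 0.0842 -0.0016  0.0397] twist [ 0.24 -5.41 -0.09]
tool z [ 0.03218694 -0.08843289 -0.99556196]
```

Request:
{"fn": "apply_moves", "kwargs": {"commands": [{"travel":[0.03,-0.002,0.01],"twist":[0.2,-5.4,-0.1],"claw":0.045},{"travel":[0.06,-0.002,0.02],"twist":[0.2,-5.4,-0.1],"claw":0.045},{"travel":[0.084,-0.002,0.03],"twist":[0.2,-5.4,-0.1],"claw":0.045},{"travel":[0.084,-0.002,0.04],"twist":[0.2,-5.4,-0.1],"claw":0.045},{"travel":[0.084,-0.002,0.04],"twist":[0.2,-5.4,-0.1],"claw":0.045},{"travel":[0.084,-0.002,0.04],"twist":[0.2,-5.4,-0.1],"claw":0.045},{"travel":[0.084,-0.002,0.04],"twist":[0.2,-5.4,-0.1],"claw":0.045}]}}

```text
clock: 9.2
position: [0.526, 0.176, 0.1125]
tool_rot: [-3.138, 0.094, 1.919]
force: [-0.1, -0.3, -0.1]
grip_width: 0.045
```

```bash
python3 -c "
from h import *
st()
f=grab('scene',4)
x0,y0=(290,170)
cv2.imwrite(f'pics/scene4.png',cv2.resize(f['frame'][y0:y0+100,x0:x0+140],None,fx=5.6,fy=5.6,interpolation=cv2.INTER_CUBIC))
goto2(w2(0,-.0287,.066),110,-5.4)
"
```

```text
t 9.2 pos [0.526  0.176  0.1125] rot [-179.82    5.41  109.93] F [-0.07 -0.32 -0.06] Fw_y -0.27 w 0.045 winder [-0.0016 -0.025 ]
travel [0.0005 0.0018 0.0467] twist [-0.18  0.   -0.06]
tool z [ 0.03218694 -0.08843289 -0.99556196]
```

View pics/scene4.png

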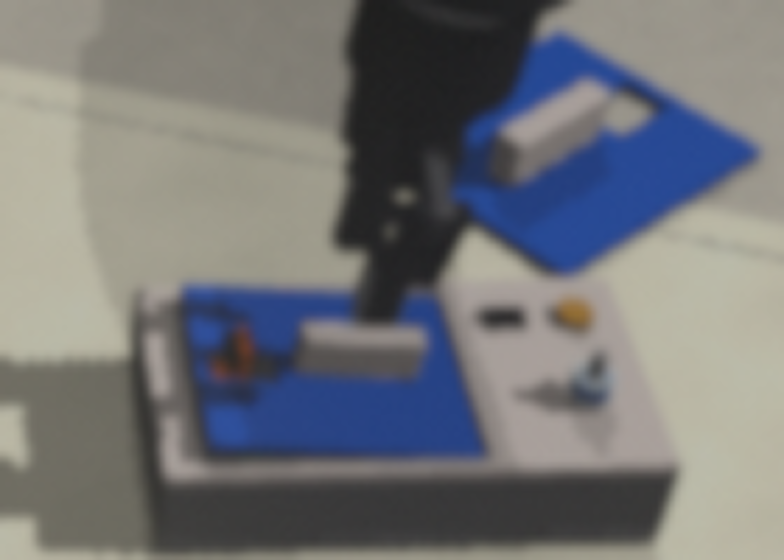

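The open jaws stand at about (385,290), above the rib at (300-428, 322-378), and lean as intended. Descending.

Request:
{"fn": "apply_moves", "kwargs": {"commands": [{"travel":[0.0005,0.002,0.015],"twist":[-0.2,0,0],"claw":0.045},{"travel":[0.0005,0.002,0.03],"twist":[-0.2,0,0],"claw":0.045},{"travel":[0.0005,0.002,0.04],"twist":[-0.2,0,0],"claw":0.045},{"travel":[0.0005,0.002,0.045],"twist":[-0.2,0,0],"claw":0.045},{"travel":[0.0005,0.002,0.046],"twist":[-0.2,0,0],"claw":0.045},{"travel":[0.0005,0.002,0.046],"twist":[-0.2,0,0],"claw":0.045}]}}

```text
clock: 9.85
position: [0.5287, 0.174, 0.0665]
tool_rot: [3.141, 0.094, 1.92]
force: [-0.5, -0.5, 0.1]
grip_width: 0.0451
```

```bash
python3 -c "
from h import *
st()
f=grab('scene',5)
x0,y0=(290,170)
cv2.imwrite(f'pics/scene5.png',cv2.resize(f['frame'][y0:y0+100,x0:x0+140],None,fx=5.6,fy=5.6,interpolation=cv2.INTER_CUBIC))
goto2(w2(0,-.0287,.0645),110,-5.4)
"
```

```text
t 9.85 pos [0.5287 0.174  0.0665] rot [179.99   5.4  110.02] F [-0.5  -0.45  0.11] Fw_y -0.25 w 0.0451 winder [ 0.0002 -0.0278]
travel [-0.0008 -0.0003  0.0023] twist [ 0.03 -0.    0.02]
tool z [ 0.03218694 -0.08843289 -0.99556196]
```

View pics/scene5.png

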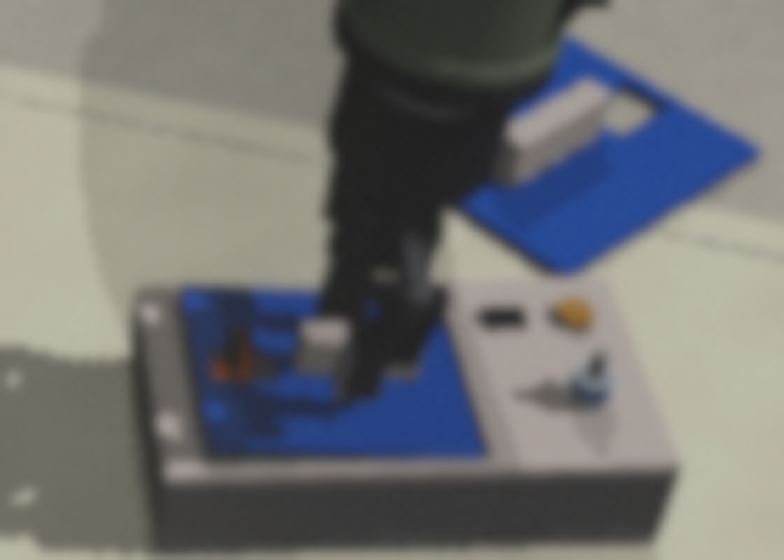

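The fingers straddle the rib: the near finger's tip is at (355,395), just short of the plate. I'll go 2 mm deeper and close.

Request:
{"fn": "apply_moves", "kwargs": {"commands": [{"travel":[0,0,0.001],"twist":[0,0,0],"claw":0.045},{"travel":[0,0,0.002],"twist":[0,0,0],"claw":0.03},{"travel":[0,0,0.002],"twist":[0,0,0],"claw":0.02},{"travel":[0,0,0.002],"twist":[0,0,0],"claw":0.005},{"travel":[0,0,0.002],"twist":[0,0,0],"claw":0.005},{"travel":[0,0,0.002],"twist":[0,0,0],"claw":0.005},{"travel":[0,0,0.002],"twist":[0,0,0],"claw":0.005},{"travel":[0,0,0.002],"twist":[0,0,0],"claw":0.005}], "force": 45}}

```text
clock: 10.7
position: [0.5285, 0.1739, 0.0643]
tool_rot: [-3.141, 0.094, 1.92]
force: [-1.6, -0.4, 4.8]
grip_width: 0.0128
```

```bash
python3 -c "
from h import *
st()
goto2(w2(0,-.0285,.105),110,-5.4)
"
```

```text
t 10.7 pos [0.5285 0.1739 0.0643] rot [-179.99    5.4   110.03] F [-1.57 -0.44  4.81] Fw_y 0.12 w 0.0128 winder [ 0.     -0.0278]
travel [-0.0045 -0.     -0.0405] twist [-0.   -0.    0.03]
tool z [ 0.03218694 -0.08843289 -0.99556196]
```

Request:
{"fn": "apply_moves", "kwargs": {"commands": [{"travel":[-0.0005,0,-0.005],"twist":[0,0,0],"claw":0.005},{"travel":[-0.001,0,-0.01],"twist":[0,0,0],"claw":0.005},{"travel":[-0.0015,0,-0.015],"twist":[0,0,0],"claw":0.005},{"travel":[-0.002,0,-0.02],"twist":[0,0,0],"claw":0.005},{"travel":[-0.003,0,-0.03],"twist":[0,0,0],"claw":0.005},{"travel":[-0.004,0,-0.04],"twist":[0,0,0],"claw":0.005},{"travel":[-0.004,0,-0.04],"twist":[0,0,0],"claw":0.005},{"travel":[-0.004,0,-0.04],"twist":[0,0,0],"claw":0.005}]}}

```text
clock: 11.5
position: [0.5287, 0.1738, 0.1047]
tool_rot: [3.141, 0.094, 1.92]
force: [0.4, -0.4, -1.5]
grip_width: 0.0132
```

```bash
python3 -c "
from h import *
st()
f=grab('scene',6)
x0,y0=(290,150)
cv2.imwrite(f'pics/scene6.png',cv2.resize(f['frame'][y0:y0+100,x0:x0+140],None,fx=5.6,fy=5.6,interpolation=cv2.INTER_CUBIC))
goto2(w2(0,-.0285,.155),110,0)
"
```

```text
t 11.5 pos [0.5287 0.1738 0.1047] rot [179.97   5.39 110.04] F [ 0.43 -0.38 -1.45] Fw_y -0.51 w 0.0132 winder [ 0.0002 -0.028 ]
travel [-0.0053  0.     -0.0503] twist [-0.    5.39  0.04]
tool z [ 1.15079156e-16  4.18853874e-17 -1.00000000e+00]
```

View pics/scene6.png

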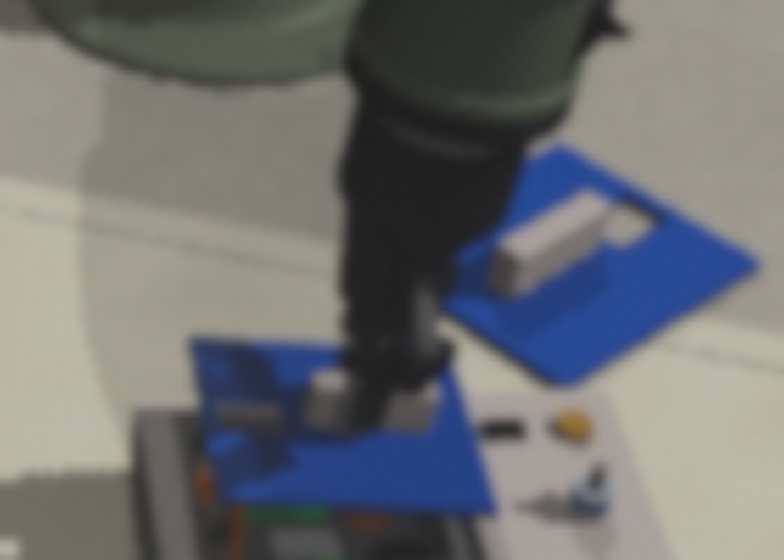

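The cover is off the winder and held tilted, with its corners near (192,342), (450,370), (495,515) and (225,490). I'll raise it further, level it and carry it to the tray.

Request:
{"fn": "apply_moves", "kwargs": {"commands": [{"travel":[-0.003,0,-0.025],"twist":[0,0,0],"claw":0.005},{"travel":[-0.0055,0,-0.05],"twist":[0,2.7,0],"claw":0.005},{"travel":[-0.0065,0,-0.065],"twist":[0,5.4,0],"claw":0.005},{"travel":[-0.0065,0,-0.065],"twist":[0,5.4,0],"claw":0.005},{"travel":[-0.0065,0,-0.065],"twist":[0,5.4,0],"claw":0.005}]}}

```text
clock: 12.05
position: [0.5286, 0.173, 0.1691]
tool_rot: [-3.141, 0.001, 1.92]
force: [-0.4, 0.3, -2.9]
grip_width: 0.0129
```

```bash
python3 -c "
from h import *
st()
goto2([.5321,-.2061,.17],80.8,0)
"
```

```text
t 12.05 pos [0.5286 0.173  0.1691] rot [-1.7997e+02  5.0000e-02  1.0999e+02] F [-0.41  0.27 -2.85] Fw_y 0.4 w 0.0129 winder [-0.0002 -0.0287]
travel [-0.3575 -0.1263 -0.0005] twist [-2.000e-02  6.000e-02  2.919e+01]
tool z [ 1.20889327e-16 -1.95797985e-17 -1.00000000e+00]
```

Moderate steps of about 40 mm per row.

Request:
{"fn": "apply_moves", "kwargs": {"commands": [{"travel":[-0.02,-0.007,0],"twist":[0,0,2],"claw":0.005},{"travel":[-0.055,-0.019,0],"twist":[0,0,5],"claw":0.005},{"travel":[-0.095,-0.033,0],"twist":[0,0,8],"claw":0.005},{"travel":[-0.135,-0.048,0],"twist":[0,0,12],"claw":0.005},{"travel":[-0.175,-0.062,0],"twist":[0,0,16],"claw":0.005},{"travel":[-0.215,-0.076,0],"twist":[0,0,20],"claw":0.005},{"travel":[-0.255,-0.09,0],"twist":[0,0,24],"claw":0.005},{"travel":[-0.295,-0.104,0],"twist":[0,0,27],"claw":0.005},{"travel":[-0.33,-0.117,0],"twist":[0,0,29],"claw":0.005},{"travel":[-0.35,-0.124,0],"twist":[0,0,29.2],"claw":0.005}]}}

```text
clock: 13.05
position: [0.5308, -0.2011, 0.1685]
tool_rot: [-3.139, 0.002, 1.407]
force: [0.5, -1.2, -1.8]
grip_width: 0.0129
```

```bash
python3 -c "
from h import *
goto2([.5321,-.2061,.10],80.8,0)
"
```

```text
travel [-0.0045  0.0022  0.0685] twist [-0.12  0.14 -0.21]
tool z [ 1.20889327e-16 -1.95797985e-17 -1.00000000e+00]
```

Request:
{"fn": "apply_moves", "kwargs": {"commands": [{"travel":[-0.0045,0.001,0.02],"twist":[0,0,-0.2],"claw":0.005},{"travel":[-0.0045,0.001,0.045],"twist":[0,0,-0.2],"claw":0.005},{"travel":[-0.0045,0.001,0.065],"twist":[0,0,-0.2],"claw":0.005},{"travel":[-0.0045,0.001,0.068],"twist":[0,0,-0.2],"claw":0.005},{"travel":[-0.0045,0.001,0.068],"twist":[0,0,-0.2],"claw":0.005},{"travel":[-0.0045,0.001,0.068],"twist":[0,0,-0.2],"claw":0.005}]}}

```text
clock: 13.65
position: [0.5326, -0.2027, 0.1023]
tool_rot: [3.141, 0.001, 1.414]
force: [0.1, 0.4, -1.0]
grip_width: 0.0131
```

```bash
python3 -c "
from h import *
st()
f=grab('scene',7)
x0,y0=(150,150)
cv2.imwrite(f'pics/scene7.png',cv2.resize(f['frame'][y0:y0+107,x0:x0+140],None,fx=5.6,fy=5.6,interpolation=cv2.INTER_CUBIC))
f=grab('top',7)
x0,y0=(290,160)
cv2.imwrite(f'pics/top7.png',cv2.resize(f['frame'][y0:y0+107,x0:x0+140],None,fx=5.6,fy=5.6,interpolation=cv2.INTER_CUBIC))
goto2([.5321,-.2061,.04],80.8,0)
"
```

```text
t 13.65 pos [ 0.5326 -0.2027  0.1023] rot [1.7998e+02 3.0000e-02 8.1030e+01] F [ 0.08  0.39 -1.04] Fw_y 0.34 w 0.0131 winder [-0.1249 -0.383 ]
travel [-0.0035 -0.0002  0.0626] twist [0.06 0.02 0.24]
tool z [ 1.20889327e-16 -1.95797985e-17 -1.00000000e+00]
```

View pics/scene7.png

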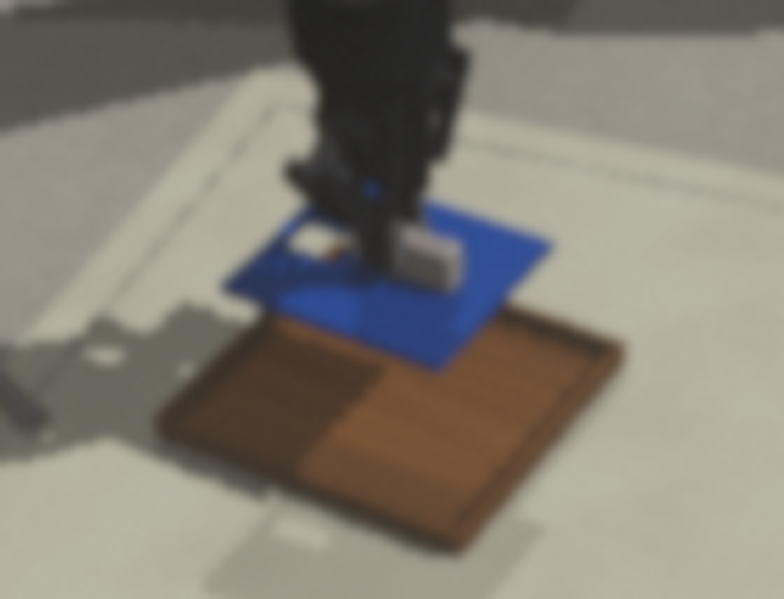

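View pics/top7.png

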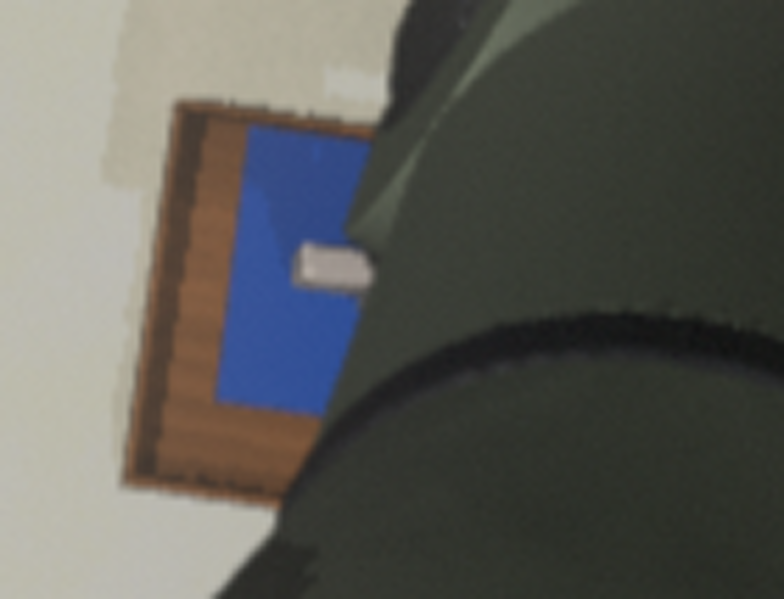

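```bash
python3 -c "
from h import *
t=load('top',7);s=load('scene',7)
a=np.radians(-9.2);W=np.array([[np.cos(a),-np.sin(a)],[np.sin(a),np.cos(a)]])
for p in((247,125),(217,400)):
    q=onz(t,np.array(p)/5.6+[290-.4,160-.4],.099)[:2]; print(q,W.T@(q-[.531,-.2127]))
for p in((223,287),(438,372),(554,245)):
  for z in(.094,.099):
    q=onz(s,np.array(p)/5.6+[150-.4,150-.4],z)[:2]; print(q,W.T@(q-[.531,-.2127]))
"
```

```text
[ 0.59766055 -0.15053608] [0.05586421 0.07202203]
[ 0.48885488 -0.13498336] [-0.0540284  0.0699787]
[ 0.57376911 -0.27995329] [ 0.05297148 -0.05955018]
[ 0.57896128 -0.27648325] [ 0.05754207 -0.05529465]
[ 0.59796679 -0.15172225] [0.05635615 0.07090008]
[ 0.60299154 -0.14913943] [0.06090332 0.07425303]
[ 0.48826028 -0.13453896] [-0.05468641  0.07032232]
[ 0.49404408 -0.13207504] [-0.04937094  0.07367927]
```

The cover hangs level over the tray. Its +y edge is at (217-247, 125-400) in the top view, parallel to the tray wall, and about 6 mm off centre in tray +y. I'll correct that and lower.

Request:
{"fn": "apply_moves", "kwargs": {"commands": [{"travel":[-0.003,0,0.015],"twist":[0,0,0.2],"claw":0.005},{"travel":[-0.005,0,0.03],"twist":[0,0,0.2],"claw":0.005},{"travel":[-0.005,0,0.045],"twist":[0,0,0.2],"claw":0.005},{"travel":[-0.005,0,0.06],"twist":[0,0,0.2],"claw":0.005},{"travel":[-0.005,0,0.07],"twist":[0,0,0.2],"claw":0.005},{"travel":[-0.005,0,0.076],"twist":[0,0,0.2],"claw":0.005},{"travel":[-0.005,0,0.08],"twist":[0,0,0.2],"claw":0.005},{"travel":[-0.005,0,0.08],"twist":[0,0,0.2],"claw":0.005},{"travel":[-0.005,0,0.08],"twist":[0,0,0.2],"claw":0.005},{"travel":[-0.005,0,0.08],"twist":[0,0,0.2],"claw":0.005}]}}

```text
clock: 14.75
position: [0.5319, -0.2076, 0.0222]
tool_rot: [3.141, 0.0, 1.411]
force: [0.4, -0.2, -2.3]
grip_width: 0.013
```

```bash
python3 -c "
from h import *
st()"
```

```text
t 14.75 pos [ 0.5319 -0.2076  0.0222] rot [1.7996e+02 1.0000e-02 8.0840e+01] F [ 0.35 -0.25 -2.35] Fw_y -0.35 w 0.013 winder [-0.1273 -0.3874]
```

Request:
{"fn": "apply_moves", "kwargs": {"commands": [{"travel":[0,0,0.002],"twist":[0,0,0],"claw":0.005},{"travel":[0,0,0.004],"twist":[0,0,0],"claw":0.005},{"travel":[0,0,0.006],"twist":[0,0,0],"claw":0.005},{"travel":[0,0,0.0075],"twist":[0,0,0],"claw":0.005},{"travel":[0,0,0.0075],"twist":[0,0,0],"claw":0.005},{"travel":[0,0,0.0075],"twist":[0,0,0],"claw":0.005}]}}

```text
clock: 15.35
position: [0.5316, -0.2076, 0.0142]
tool_rot: [-3.141, 0.0, 1.411]
force: [-0.7, -0.4, -2.0]
grip_width: 0.0132
```

```bash
python3 -c "
from h import *
st()
f=grab('scene',8)
x0,y0=(150,170)
cv2.imwrite(f'pics/scene8.png',cv2.resize(f['frame'][y0:y0+100,x0:x0+140],None,fx=5.6,fy=5.6,interpolation=cv2.INTER_CUBIC))"
```

```text
t 15.35 pos [ 0.5316 -0.2076  0.0142] rot [-179.99    0.     80.83] F [-0.73 -0.38 -1.96] Fw_y -0.1 w 0.0132 winder [-0.1275 -0.3873]
```

View pics/scene8.png

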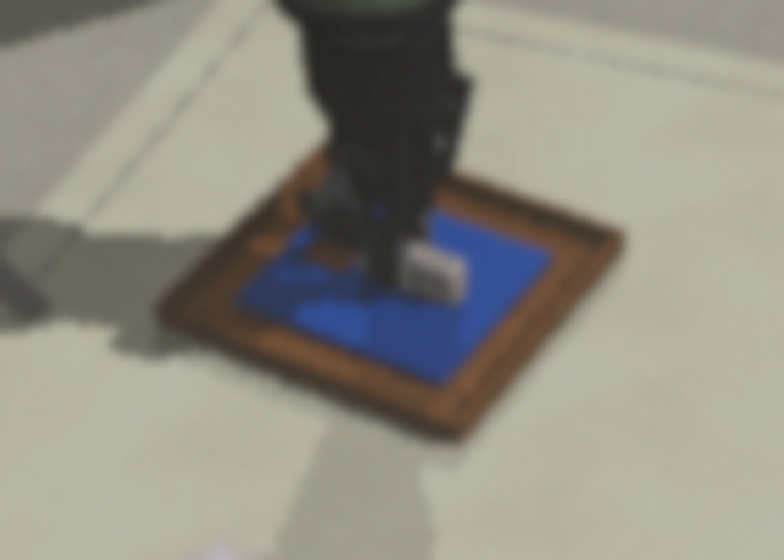

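The cover is inside the tray walls, with corners at (240,300), (440,385) and (552,250), and it has not touched yet. I'll creep down.

Request:
{"fn": "apply_moves", "kwargs": {"commands": [{"travel":[0,0,0.0005],"twist":[0,0,0],"claw":0.005},{"travel":[0,0,0.001],"twist":[0,0,0],"claw":0.005},{"travel":[0,0,0.0015],"twist":[0,0,0],"claw":0.005},{"travel":[0,0,0.0015],"twist":[0,0,0],"claw":0.005},{"travel":[0,0,0.0015],"twist":[0,0,0],"claw":0.005}]}}

```text
clock: 15.9
position: [0.5317, -0.2075, 0.0128]
tool_rot: [-3.142, 0.0, 1.411]
force: [0.1, -0.0, -0.5]
grip_width: 0.0129
```

Request:
{"fn": "apply_moves", "kwargs": {"commands": [{"travel":[0,0,0.0005],"twist":[0,0,0],"claw":0.005},{"travel":[0,0,0.001],"twist":[0,0,0],"claw":0.005},{"travel":[0,0,0.001],"twist":[0,0,0],"claw":0.005},{"travel":[0,0,0.001],"twist":[0,0,0],"claw":0.005}]}}

```text
clock: 16.3
position: [0.5317, -0.2076, 0.0126]
tool_rot: [3.141, -0.0, 1.411]
force: [-5.1, 2.3, 19.1]
grip_width: 0.0132
```

In contact. I'll ease off 0.7 mm, then open gently.

Request:
{"fn": "apply_moves", "kwargs": {"commands": [{"travel":[0,0,-0.0007],"twist":[0,0,0],"claw":0.005},{"travel":[0,0,-0.0007],"twist":[0,0,0],"claw":0.005},{"travel":[0,0,-0.0007],"twist":[0,0,0],"claw":0.005}]}}

```text
clock: 16.6
position: [0.5317, -0.2076, 0.0126]
tool_rot: [3.141, 0.0, 1.411]
force: [-1.6, 1.6, 6.7]
grip_width: 0.0129
```

Request:
{"fn": "apply_moves", "kwargs": {"commands": [{"travel":[0,0,0],"twist":[0,0,0],"claw":0.018},{"travel":[0,0,0],"twist":[0,0,0],"claw":0.024},{"travel":[0,0,0],"twist":[0,0,0],"claw":0.03},{"travel":[0,0,-0.001],"twist":[0,0,0],"claw":0.035},{"travel":[0,0,-0.002],"twist":[0,0,0],"claw":0.04}]}}

```text
clock: 17.1
position: [0.5316, -0.2075, 0.0145]
tool_rot: [-3.141, 0.0, 1.411]
force: [0.5, -0.1, 0.3]
grip_width: 0.0401
```

Request:
{"fn": "apply_moves", "kwargs": {"commands": [{"travel":[0,0,-0.01],"twist":[0,0,0],"claw":0.04},{"travel":[0,0,-0.025],"twist":[0,0,0],"claw":0.04},{"travel":[0,0,-0.05],"twist":[0,0,0],"claw":0.04},{"travel":[0,0,-0.09],"twist":[0,0,0],"claw":0.04},{"travel":[0,0,-0.13],"twist":[0,0,0],"claw":0.04},{"travel":[0,0,-0.17],"twist":[0,0,0],"claw":0.04},{"travel":[0,0,-0.2],"twist":[0,0,0],"claw":0.04},{"travel":[0.05,0,-0.2],"twist":[0,0,0],"claw":0.04},{"travel":[0.1,0,-0.2],"twist":[0,0,0],"claw":0.04},{"travel":[0.15,0,-0.2],"twist":[0,0,0],"claw":0.04}]}}

```text
clock: 18.1
position: [0.5555, -0.0578, 0.2161]
tool_rot: [3.14, -0.001, 1.41]
force: [1.5, -0.3, -1.0]
grip_width: 0.0401
```

```bash
python3 -c "
from h import *
st()
for n in('scene','top'):
    f=grab(n,9); cv2.imwrite(f'pics/{n}9.png',f['frame'])"
```

```text
t 18.1 pos [ 0.5555 -0.0578  0.2161] rot [ 1.7991e+02 -4.0000e-02  8.0770e+01] F [ 1.52 -0.26 -0.95] Fw_y -0.76 w 0.0401 winder [-0.0538 -0.2548]
```

View pics/scene9.png

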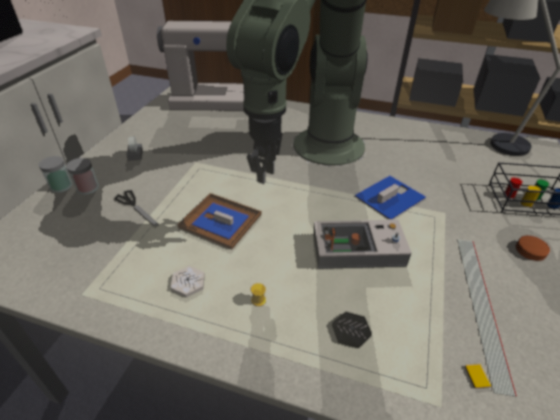

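View pics/top9.png

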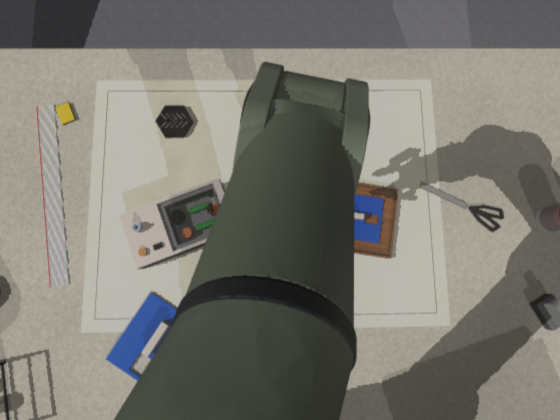

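The scene view shows the cover flat in the tray at (221,217) with the rib up. The winder is open at (360,240), the weights are still at (187,281) and (352,330), and the spool is still at (258,294). I'll do a quick zoom and numeric check, then hand in.

```bash
python3 -c "
from h import *
f=load('scene',9);g=load('scene',0)
a=f['frame'][185:255,165:280];b=f['frame'][210:280,300:415]
cv2.imwrite('pics/z9.png',cv2.resize(np.hstack([a,b]),None,fx=3.4,fy=3.4,interpolation=cv2.INTER_CUBIC))
for n,(x0,y0,x1,y1) in dict(white=(165,262,210,300),spool=(245,278,272,310),black=(328,308,376,350)).items():
    print(n,cv2.phaseCorrelate(*[cv2.cvtColor(k['frame'][y0:y1,x0:x1],cv2.COLOR_BGR2GRAY).astype(np.float32) for k in(g,f)]))
"
```

```text
white ((0.4802607485419692, -0.1431757819560815), 0.9115105907122294)
spool ((0.48554835665215457, -0.04085274689433405), 0.9149244102063002)
black ((0.08303685541450534, 0.5737862060217296), 0.9630383451779684)
```

View pics/z9.png

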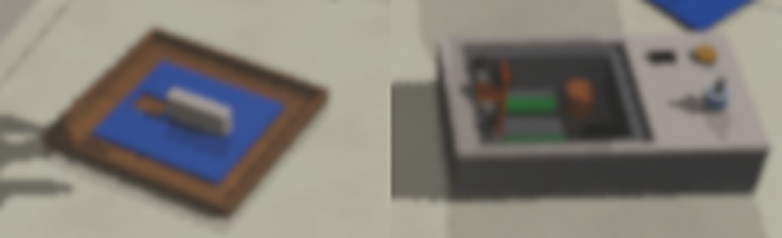

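The zoom shows the cover flat in the tray at (190,125), rib up, and the clip upright and intact at (490,90). The weights and spool show under 0.6 px of shift, which matches the ±0.5 px offset expected from phase correlation.

```bash
python3 -c "
from workcell import bot
print(bot.job_done())"
```

```text
the job is handed in; nothing more can be done
None
```

The cover is off the winder and lying flat, rib up, inside the tray. I handed the job in at about 18 s, with the gripper open and clear of everything.

- **Clip:** I felt the stud at about 5.5 mm proud and pushed it in small steps until the cover popped. The highest reading was about 9.3 N along the push, about 10 N including friction. The last picture shows the clip upright and intact.
- **Cover:** I gripped the rib with the tool tilted about 5° to match the popped cover, lifted it straight up, levelled it and lowered it slowly. The last 1 mm step loaded it against the tray floor to about 19 N. I eased off, and it still read about 7 N when I opened the jaws.
- **Last checks:** The final scene picture shows the cover flat within the tray walls and the winder open. The arm hid much of the top view, so flatness rests on the scene camera alone. The weights and spool shifted by less than 0.6 px between the first and last pictures, which is within measurement error.

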